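# Make up two soil-sampling kits

### The job

Make up two soil-sampling kits from the things standing on the bench. The oblong tray gets the open dish, with the tall ring stood inside the dish, and the driving head beside the dish; the square tray gets the closed tin and the small low ring side by side. Set everything down upright and flat, without dropping it, and leave the two white-capped cores where they stand.

Things in the scene. Friction and masses are not known exactly. Their poses are not given: they have to be found in the camera images.
- oblong_tray: Shallow oblong aluminium tray lying on the bench, immovable: 190 (its x) by 104 (its y) outside, 184 by 98 inside, walls 3 thick with a rim 16 above the bench (19 over the rolled edge at most), floor 3 thick. Origin: centre of its underside, on the bench; x along its length, z up. Takes the dish (with the tall ring in it) and the driving head, one at each end.
- square_tray: Shallow square aluminium tray lying on the bench, immovable: 140 by 140 outside, 134 by 134 inside, walls 3 thick with a rim 16 above the bench (19 at most), floor 3 thick. Origin: centre of its underside, on the bench; x and y along its sides, z up. Takes the tin and the low ring.
- dish: Open round aluminium drying dish standing on its base, like a small cup with a closed floor: diameter 66 at the rim and 63 at the base, 32 high, wall 2, floor 3 thick (inside 62 wide at the rim, 59 at the floor), 45 g. Origin: centre of its underside; z up.
- tall_ring: Empty steel core ring, a tube open at both ends, standing upright on the bench in the stock (the much wider rings, 84 across, in the big tray at the back are not it): outside diameter 50, inside 45, 50 high, about 130 g. Origin: centre of its lower end; z up. Fits inside the dish with about 5 to spare all round, and then stands 21 above the dish's rim.
- low_ring: Small low steel ring, a short tube open at both ends, standing on its end: outside diameter 40, inside 35, 25 high, about 50 g. Origin: centre of its lower end; z up.
- driving_head: Solid steel driving head for core rings, standing on its wide end: a dark round foot of diameter 56, 24 high, sloping in to a bright upright stem of diameter 24 that runs from 31 to 62 above the underside; about 400 g. Grip it by the stem. Origin: centre of its underside; z up, along the stem.
- tin: Closed round aluminium sample tin with its lid on (the lid does not come off): body diameter 60, lid diameter 62 from 27 up to 43, which is the full height; 80 g. Origin: centre of its underside; z up.
- core_1: A filled steel core ring closed at both ends with white plastic caps: an upright cylinder, diameter 58 at the caps (53 between them), 53 high. Not part of a kit: a sample that must stay where it stands. Origin: centre of its underside; z up.
- core_2: A filled steel core ring closed at both ends with white plastic caps: an upright cylinder, diameter 58 at the caps (53 between them), 53 high. Not part of a kit: a sample that must stay where it stands. Origin: centre of its underside; z up.

How it is judged:
By the outcome, as a careful person would: the job done as asked, in the order asked, and still so for the second after the job is handed in, with the robot touching nothing.
It also fails if it takes over 134 s, if anything falls off the work surface, if the arm or the gripper's body presses on something with over 40 N, if the wrist force passes 120 N, or if a joint passes its speed limit or range.

### The arm

A 6-joint arm with a two-finger parallel gripper is mounted at the origin on the work surface. World frame = base frame: x ahead of the robot, y to its left, z up, the work surface at z = 0. Lengths are in mm, angles in degrees, forces in N, time in s.
With the tool pointing down it reaches from about 350 to 850 mm from the base axis. Payload 8.1 kg.
Tool frame: the origin (TCP) lies at the very end of the fingers, on their centre line; the grasp point (between the pads) lies 19 mm behind it (r.grip_point_offset is the distance from the TCP to the grasp point, in mm); z points along the fingers, y is the line along which they close (so a half turn about z gives the same grasp; the last joint's range is limited). The gripper opens to 85 mm and grips with 20 to 120 N. Pads are 22 mm wide; open, the fingers measure 114 mm over their backs; the gripper's body (76 mm by 85 mm) begins 54 mm behind the grasp point. The pads swing forward as they close: fully open they stand 13 mm farther back than shut.
Start: joints at [-72.387, 7.471, 85.268, -0, 87.261, -4.893], TCP at [229.686, -554.301, 231.292] pointing down, gripper open.
Joint ranges: [-169.43, 169.43], [-51.17, 129.36], [1.28, 143.12], [-76.62, 256.62], [0, 156.53], [-152.29, 152.29]. Speed limits (degrees/s): [136.94, 136.94, 159.86, 180, 180, 180].

### API

Orientations are given as [roll, pitch, yaw] about the fixed x, y, z axes, in that order (R = Rz(yaw) Ry(pitch) Rx(roll)).
In Python, from bench import status, eyes, r gives the robot as it stands.
- The arm moves only by the shell command python3 -m handwheel 'ROWS' [FORCE]. ROWS is a JSON object whose one key "series" holds a list that holds one entry, the list of rows, each a list of 7 numbers: the shift along the tool's x, y, z in cm, then the turn, a rotation vector about the tool's x, y, z in rad, then the opening, from 0 (shut) to 1 (fully open). In form: {"series": [[[tx, ty, tz, rx, ry, rz, claw], ...]]}. A call has 1 to 12 rows; each row is the pose to reach, as a shift and turn from the pose commanded when the call began, along the tool's axes at that moment; what a row does not reach only later rows make up. A row lasts 1/8 s, in which the tool goes at most 62.5 mm and 10.7 degrees, less where a joint would pass 70% of its speed; a pose out of reach is approached as far as the arm can. A call with a gripper value outside its range is refused whole. The fingers move at their own pace and stop on an object; FORCE is the grip in N (left out, the last holds). Time passes only in rows, so rows that repeat a pose let the fingers close. It gives the time, the measured TCP pose, the force, the opening and the grip force at its end, in the units of the state.
- status.sense(): the state, without advancing time (a new reading comes with each control period).
- eyes.snapshot(name): name is "scene" or "top" or "wrist"; returns a dict with "img" (400x640x3 uint8, red, green, blue), "mtx" (3x3 intrinsics, pixels), "R" (3x3) and "t" (3): a world point X has camera coordinates R X + t. Camera axes: x right, y down, z forward; pixel columns grow to the right and rows downward; lengths in mm; the calibration is good to about 2 mm. A picture is of the moment at which its call begins. There is no depth.
- r.hand_in(): hands the job in; it is judged then, once.
The state is a dict: "time": time; "joint_pos": joint angles; "qd": joint speeds; "joint_efforts": joint torques, N m; "tool_pos": TCP position; "tcp_rot": TCP orientation; "ft_force": force on the tool from outside, world axes, zero at the start; "wrist_torque": the same for the moment, N m; "finger_gap": finger opening in mm; "grip_force": force on a finger pad.
Only numpy, scipy, OpenCV 4.12 (cv2) and the standard library are available. Lean on these libraries where they do the work, as an engineer would, in place of code of your own. Each camera call takes 0.05 s, during which the arm holds its last target. There are 200 camera calls.

## Working session

There is one attempt and no reset: what is moved stays moved. The work goes in short steps, Python scripts to look and compute and a shell command to move; the robot and the scene stay as the last step left them, time stands still between calls to the robot, and variables do not carry over. Pictures are saved under pics/ and viewed, at most 14 in all, crops included, and the job is handed in when it is done.

```bash
mkdir -p pics; ls; python3 - <<'E'
from bench import status, eyes, r
import cv2
for n in ("scene","top"):
    s=eyes.snapshot(n); cv2.imwrite(f"pics/{n}0.png",cv2.resize(s["img"][:,:,::-1],None,fx=1.25,fy=1.25,interpolation=cv2.INTER_CUBIC))
    print(n,s["mtx"],s["R"],s["t"])
st=status.sense();print(st)
E
```

```text
pics
scene [[403.03311214   0.         322.59056243]
 [  0.         403.03311214 199.91721005]
 [  0.           0.           1.        ]] [[ 0.82594072  0.563748   -0.00318062]
 [ 0.39238717 -0.57891459 -0.71476584]
 [-0.40478912  0.58910618 -0.69935661]] [-462.13425923 -209.90353729 1073.84235074]
top [[428.75056785   0.         317.7256592 ]
 [  0.         428.75056785 200.63414569]
 [  0.           0.           1.        ]] [[ 0.02957806 -0.99954478 -0.00594794]
 [-0.99569463 -0.02894011 -0.08806059]
 [ 0.08784837  0.00852699 -0.99609736]] [ -3.35419817 579.40913542 924.72137027]
{'time': 0.1, 'joint_pos': array([-7.23876809e+01,  7.51341119e+00,  8.53230076e+01,  3.16784376e-04,
        8.72623390e+01, -4.89301965e+00]), 'qd': array([-0.04750189, -0.05492642, -0.03554417,  0.01608927, -0.02085313,
       -0.06785697]), 'joint_efforts': array([ 1.39951382e-03, -5.70952499e+01, -5.01940763e+01, -8.19027764e-05,
        8.24228773e-03,  1.68295287e-05]), 'tool_pos': array([ 229.53227415, -553.81698538,  230.32222668]), 'tcp_rot': array([-1.79901629e+02, -8.73884129e-03,  2.25053159e+01]), 'ft_force': array([ 0.06208583, -0.11139869,  0.33411565]), 'wrist_torque': array([ 0.04274764, -0.00554497, -0.0398993 ]), 'grip_force': 0.0, 'finger_gap': 85.0946469456148}
```

View pics/top0.png

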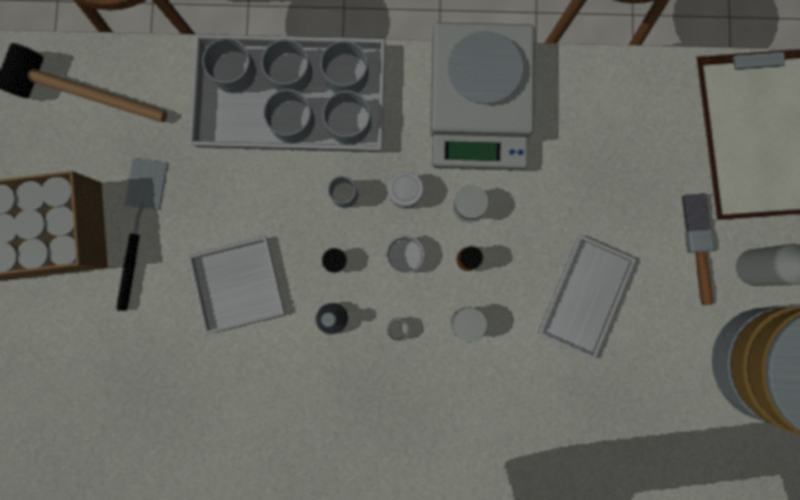

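View pics/scene0.png

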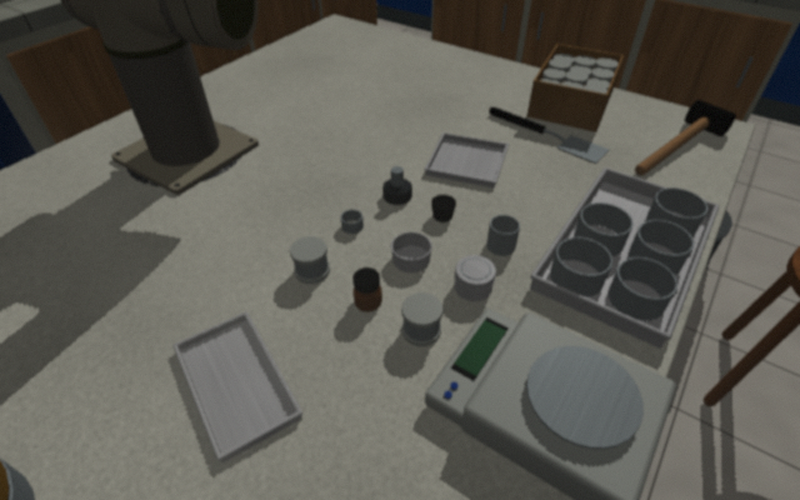

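The top view (800 px scale) shows the tall ring at (343,190), tin (406,188), dish (406,254), driving head (332,318) and low ring (404,328). The cores are at (471,202) and (469,324), the square tray at (239,285) and the oblong tray at (588,295). I'll enlarge these for precise pixels.

```bash
python3 - <<'E'
import cv2
from bench import eyes
im=eyes.snapshot("top")["img"][:,:,::-1]
def crop(x0,y0,x1,y1,k,n):
    c=cv2.resize(im[y0:y1,x0:x1],None,fx=k,fy=k,interpolation=cv2.INTER_CUBIC)
    c=cv2.convertScaleAbs(c,alpha=1.5)
    for x in range((x0+9)//10*10,x1,10):
        cv2.line(c,((x-x0)*k,0),((x-x0)*k,6 if x%50 else 600),(0,255,255),1)
    for y in range((y0+9)//10*10,y1,10):
        cv2.line(c,(0,(y-y0)*k),(6 if y%50 else 800,(y-y0)*k),(0,255,255),1)
    return c
cv2.imwrite("pics/c1.png",crop(245,130,425,280,4,0))
import numpy as np
a=crop(145,180,240,275,4,0);b=crop(425,180,520,290,4,0)
a=cv2.copyMakeBorder(a,0,b.shape[0]-a.shape[0],0,10,cv2.BORDER_CONSTANT)
cv2.imwrite("pics/c2.png",np.hstack([a,b]))
E
```

```text
(no output)
```

View pics/c1.png

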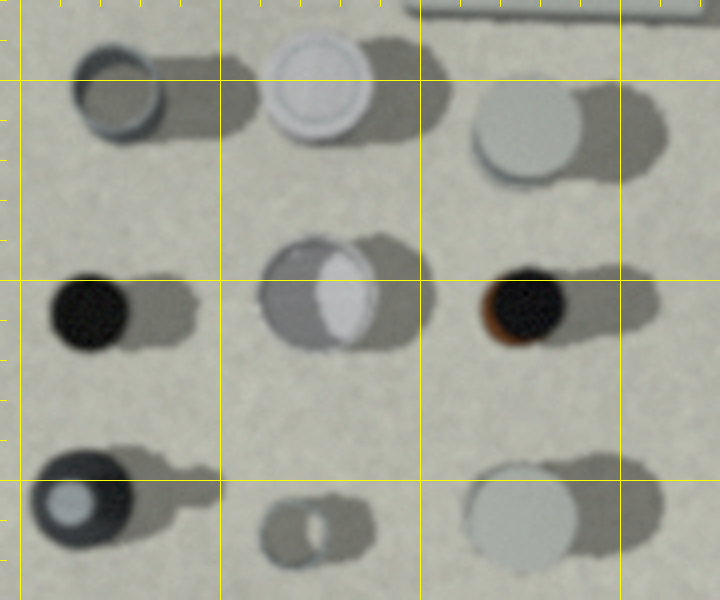

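View pics/c2.png

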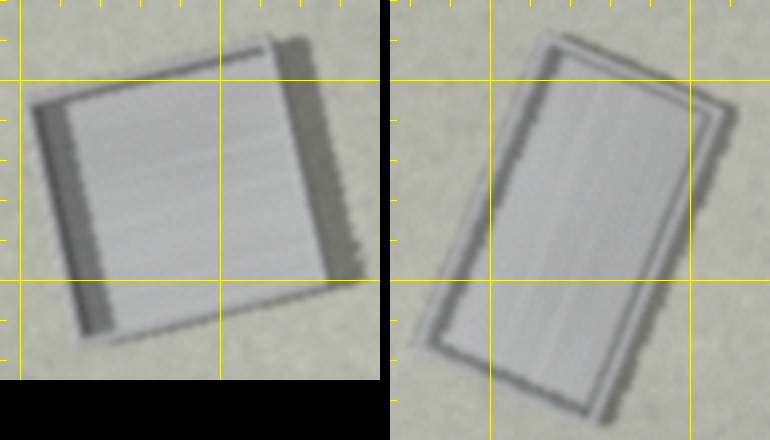

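```bash
cat > h.py <<'E'
import numpy as np, cv2
from scipy.optimize import least_squares
from bench import status, eyes, r
def proj(s,P):
    c=np.asarray(P,float)@s["R"].T+s["t"]; u=c@s["mtx"].T; return u[:,:2]/u[:,2:]
def circ(x,y,z,d):
    a=np.linspace(0,2*np.pi,90); return np.c_[x+d/2*np.cos(a),y+d/2*np.sin(a),0*a+z]
SH={"tall":[(0,50),(50,50)],"tin":[(0,60),(27,62),(43,62)],"core":[(0,58),(53,58)],"dish":[(0,63),(32,66)],
 "head":[(0,56),(24,56),(31,24),(62,24)],"low":[(0,40),(25,40)],"stemtop":[(62,24)]}
def bbox(s,k,x,y,z0=0):
    p=np.vstack([proj(s,circ(x,y,z+z0,d)) for z,d in SH[k]]); return np.r_[p.min(0),p.max(0)]
def fit(s,k,b,z0=0,g=(500,0)):
    q=least_squares(lambda v:bbox(s,k,*v,z0)-b,g); return q.x.round(1),q.fun.round(2)
def rect(s,c,L,W,z,g):
    def P(v):
        R=np.array([[np.cos(v[2]),-np.sin(v[2])],[np.sin(v[2]),np.cos(v[2])]])
        q=np.array([[1,1],[1,-1],[-1,-1],[-1,1]])*[L/2,W/2]@R.T+v[:2]; return np.c_[q,np.full(4,z)]
    def err(v):
        p=proj(s,P(v)); return np.r_[[p[np.argmin(((p-a)**2).sum(1))]-a for a in c]].ravel()
    q=least_squares(err,g); return q.x[:2].round(1),np.degrees(q.x[2]).round(1),q.fun.round(2)
E
python3 - <<'E'
from h import *
s=eyes.snapshot("top")
B={"tall":(72,44,165,144),"tin":(260,29,375,144),"core":(473,75,584,188),"dish":(259,235,379,351),"head":(31,449,134,549),"stemtop":(48,481,94,526),"low":(259,497,328,570)}
f=lambda b:(np.array(b)+.5)/4-.5+np.array([245,130,245,130])
for k,b in B.items(): print(k,*fit(s,k,f(b)))
print("core2",*fit(s,"core",f((465,461,578,573))))
sq=np.array([(32,106),(268,37),(333,283),(83,345)])/4-.375+[145,180]
ob=np.array([(546,34),(730,106),(598,420),(415,345)])-[390,0]; ob=ob/4-.375+[425,180]
print(rect(s,sq,140,140,16,(500,180,.2)));print(rect(s,ob,190,104,16,(450,-250,-.4)))
E
```

```text
tall [682.6 113.4] [-0.7  -0.7   0.73  0.73]
tin [690.2   3. ] [ 0.27 -0.92 -0.27  0.95]
core [ 667.4 -114.5] [-0.72 -0.81  0.68  0.84]
dish [574.3  -1.2] [ 0.   -0.45 -0.    0.46]
head [457.5 126.6] [-0.38 -0.38  0.39  0.36]
stemtop [456.6 126.6] [ 0.06 -0.11 -0.06  0.11]
low [441.9   9. ] [-0.51 -0.29  0.51  0.28]
core2 [ 456.  -114.3] [-0.71  0.06  0.67 -0.06]
(array([511.4, 298.1]), np.float64(16.7), array([-0.86, -0.62,  0.72,  0.51, -0.52, -0.44,  0.66,  0.54]))
(array([ 511.5, -326.8]), np.float64(-22.1), array([ 1.03, -0.6 , -1.66,  0.1 , -0.64,  0.55,  1.27, -0.04]))
```

```bash
cat >> h.py <<'E'
from scipy.spatial.transform import Rotation as Ro
def d(x,y,z):
    "shift in tool cm from measured pose to target TCP, and turn to true down at yaw 22.5"
    st=status.sense(); Rt=Ro.from_euler("xyz",st["tcp_rot"],degrees=True)
    t=Rt.inv().apply(np.array([x,y,z])-st["tool_pos"])/10
    w=(Rt.inv()*Ro.from_euler("xyz",[180,0,22.5],degrees=True)).as_rotvec()
    print("shift",t.round(2),"turn",w.round(3),"tcp",st["tool_pos"].round(1),"rot",st["tcp_rot"].round(2),"gap",round(st["finger_gap"],1),"F",st["ft_force"].round(1),"t",round(st["time"],1))
E
python3 -c "
from h import *
d(574.3,-1.2,130)"
```

```text
shift [ 53.01 -37.86  10.11] turn [-0.001 -0.     0.   ] tcp [ 229.6 -554.   230.7] rot [-179.94   -0.     22.5 ] gap 85.4 F [ 1.2 -0.1  0.4] t 0.2
```

```bash
python3 -m handwheel '{"series":[[[3,-2,0,0,0,0,1],[8,-5.7,0,0,0,0,1],[13,-9.3,0,0,0,0,1],[18,-12.9,0,0,0,0,1],[23,-16.4,1,0,0,0,1],[28,-20,2,0,0,0,1],[33,-23.6,4,0,0,0,1],[38,-27.1,6,0,0,0,1],[43,-30.7,8,0,0,0,1],[48,-34.3,10,0,0,0,1],[51.5,-36.8,10.1,0,0,0,1],[53,-37.9,10.1,0,0,0,1]]]}' 40; python3 - <<'E'
from h import *
d(574.3,-1.2,9)
s=eyes.snapshot("wrist"); c=s["img"].copy()
for z,D in SH["dish"]:
    cv2.polylines(c,[proj(s,circ(574.3,-1.2,z,D)).round().astype(int)],True,(255,0,0),1)
cv2.imwrite("pics/w1.png",c[:,:,::-1])
E
```

```text
time: 1.7
tool_pos: [574.6, 1.4, 129.4]
tcp_rot: [-179.9, 0.1, 22.7]
ft_force: [0.6, -1.1, -0.0]
finger_gap: 85.4
grip_force: 0.0
shift [-0.12  0.24 12.04] turn [-0.001  0.001  0.003] tcp [574.6   1.4 129.4] rot [-1.7994e+02  6.0000e-02  2.2670e+01] gap 85.4 F [ 0.6 -1.1 -0. ] t 1.7
```

View pics/w1.png

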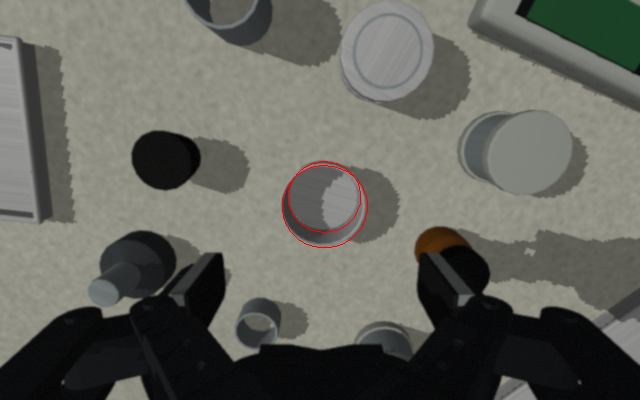

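The wrist view shows the predicted dish outline (centre about (325,205)) lying right on the dish, so the estimate is good.

```bash
python3 -m handwheel '{"series":[[[0,0.1,2,0,0,0,1],[-0.1,0.2,6,0,0,0,1],[-0.1,0.2,9,0,0,0,1],[-0.1,0.2,11,0,0,0,1],[-0.1,0.2,11.8,0,0,0,1],[-0.1,0.2,12,0,0,0,1],[-0.1,0.2,12,0,0,0,1]]]}'; python3 -c "
from h import *
d(574.3,-1.2,9)"
```

```text
time: 2.62
tool_pos: [575.0, -3.7, 11.4]
tcp_rot: [179.9, -0.1, 22.5]
ft_force: [0.6, 0.1, 0.6]
finger_gap: 85.1
grip_force: 0.0
shift [ 0.03 -0.26  0.24] turn [ 0.001 -0.002  0.   ] tcp [575.   -3.7  11.4] rot [ 1.7995e+02 -9.0000e-02  2.2500e+01] gap 85.1 F [0.6 0.1 0.6] t 2.6
```

```bash
python3 -m handwheel '{"series":[[[0,-0.2,0.2,0,0,0,1],[0,-0.2,0.2,0,0,0,1],[0,-0.2,0.2,0,0,0,0.6],[0,-0.2,0.2,0,0,0,0.6],[0,-0.2,0.2,0,0,0,0.4],[0,-0.2,0.2,0,0,0,0.4],[0,-0.2,0.2,0,0,0,0.4],[0,-0.2,0.2,0,0,0,0.4]]]}' 40; python3 -c "
from h import *
d(552,-343.2,12.5)
s=eyes.snapshot('wrist');print(1)"
```

```text
time: 3.62
tool_pos: [573.8, -1.7, 8.9]
tcp_rot: [180.0, -0.1, 22.5]
ft_force: [-1.1, -0.5, 5.3]
finger_gap: 62.9
grip_force: 44.3
shift [-15.09  30.72  -0.36] turn [ 0.    -0.001  0.   ] tcp [573.8  -1.7   8.9] rot [ 1.7998e+02 -5.0000e-02  2.2510e+01] gap 62.9 F [-1.1 -0.5  5.3] t 3.6
1
```

```bash
python3 -m handwheel '{"series":[[[0,0,-1,0,0,0,0.4],[0,0,-4,0,0,0,0.4],[0,0,-8,0,0,0,0.4],[0,0,-11,0,0,0,0.4],[0,0,-12,0,0,0,0.4],[-1.5,3,-12,0,0,0,0.4],[-3.5,7,-12,0,0,0,0.4],[-6,12,-12,0,0,0,0.4],[-8.4,17,-12,0,0,0,0.4],[-10.9,22,-12,0,0,0,0.4],[-12.8,26,-12,0,0,0,0.4],[-14.3,29,-12,0,0,0,0.4]]]}'
python3 -m handwheel '{"series":[[[-0.5,1.2,0,0,0,0,0.4],[-0.8,1.7,0,0,0,0,0.4],[-0.8,1.7,0,0,0,0,0.4],[-0.8,1.7,0,0,0,0,0.4]]]}'
python3 - <<'E'
from h import *
d(552.3,-343.3,13)
s=eyes.snapshot("wrist"); cv2.imwrite("pics/w2.png",s["img"][:,:,::-1])
E
```

```text
time: 5.18
tool_pos: [551.0, -326.0, 126.7]
tcp_rot: [-179.9, 0.1, 22.4]
ft_force: [0.4, -0.3, -1.1]
finger_gap: 63.1
grip_force: 44.0
time: 5.68
tool_pos: [551.7, -341.8, 128.2]
tcp_rot: [-180.0, -0.0, 22.6]
ft_force: [-0.2, -0.2, -0.4]
finger_gap: 63.1
grip_force: 44.0
shift [ 0.    0.16 11.52] turn [-0.    -0.     0.001] tcp [ 551.7 -341.8  128.2] rot [-179.98   -0.     22.58] gap 63.1 F [-0.2 -0.2 -0.4] t 5.7
```

View pics/w2.png

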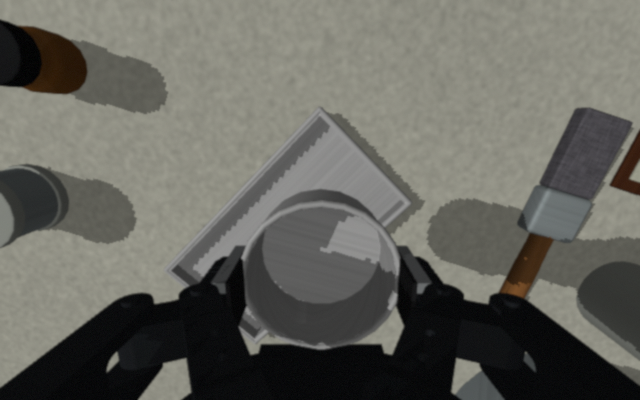

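The dish hangs level in the fingers, and the oblong tray's outer corners are at about (322,110), (412,200), (168,270) and (258,340). I'll refine the tray pose from these.

```bash
python3 - <<'E'
from h import *
s=eyes.snapshot("wrist")
a=np.radians(-22.1);R=np.array([[np.cos(a),-np.sin(a)],[np.sin(a),np.cos(a)]])
q=np.array([[1,1],[1,-1],[-1,-1],[-1,1]])*[95,52]@R.T+[511.5,-326.8]
print(q.round(0),proj(s,np.c_[q,np.full(4,16)]).round(0))
print(rect(s,np.array([(322,110),(412,200),(168,270)]),190,104,16,(511.5,-326.8,a)))
z=3; c=[552.3,-343.3]
print(proj(s,[[*c,3],[*c,16]]))
E
```

```text
[[ 619. -314.]
 [ 580. -411.]
 [ 404. -339.]
 [ 443. -243.]] [[322. 109.]
 [412. 202.]
 [258. 342.]
 [168. 271.]]
(array([ 511.6, -326.7]), np.float64(-22.1), array([-0.27, -1.61,  0.06,  1.38,  0.25,  0.52]))
[[323.05725978 197.36977119]
 [323.15451207 201.21153303]]
```

```bash
python3 -m handwheel '{"series":[[[0,0.1,3,0,0,0,0.4],[0,0.1,7,0,0,0,0.4],[0,0.1,9.5,0,0,0,0.4],[0,0.1,10.7,0,0,0,0.4],[0,0.1,11.1,0,0,0,0.4],[0,0.1,11.3,0,0,0,0.4],[0,0.1,11.4,0,0,0,0.4],[0,0.1,11.4,0,0,0,0.4]]]}'; python3 -c "
from h import *
d(552.3,-343.3,12)"
```

```text
time: 6.78
tool_pos: [552.2, -344.3, 15.1]
tcp_rot: [179.9, -0.0, 22.5]
ft_force: [-0.2, 0.5, -0.1]
finger_gap: 63.1
grip_force: 44.0
shift [ 0.05 -0.09  0.31] turn [ 0.001 -0.001  0.   ] tcp [ 552.2 -344.3   15.1] rot [ 1.7994e+02 -4.0000e-02  2.2500e+01] gap 63.1 F [-0.2  0.5 -0.1] t 6.8
```

```bash
python3 -m handwheel '{"series":[[[0,-0.1,0.1,0,0,0,0.4],[0,-0.1,0.2,0,0,0,0.4],[0,-0.1,0.3,0,0,0,0.4],[0,-0.1,0.3,0,0,0,0.4],[0,-0.1,0.3,0,0,0,0.4]]]}'; python3 -c "
from h import *
d(552.3,-343.3,12)"
```

```text
time: 7.4
tool_pos: [551.4, -343.0, 11.9]
tcp_rot: [-180.0, 0.0, 22.5]
ft_force: [-2.9, 2.8, 5.5]
finger_gap: 62.9
grip_force: 44.6
shift [ 0.08  0.06 -0.01] turn [-0.  0.  0.] tcp [ 551.4 -343.    11.9] rot [-179.99    0.     22.51] gap 62.9 F [-2.9  2.8  5.5] t 7.4
```

```bash
python3 -m handwheel '{"series":[[[0,0,0,0,0,0,0.8],[0,0,0,0,0,0,0.85],[0,0,0,0,0,0,0.87],[0,0,0,0,0,0,0.88],[0,0,-0.5,0,0,0,0.88],[0,0,-2,0,0,0,0.88],[0,0,-5,0,0,0,0.88],[0,0,-9,0,0,0,1],[0,0,-12,0,0,0,1],[0,0,-13,0,0,0,1],[0,0,-13,0,0,0,1]]]}'; python3 - <<'E'
from h import *
d(682.6,113.4,145)
s=eyes.snapshot("wrist"); c=s["img"].copy()
for z,D in SH["dish"]:
    cv2.polylines(c,[proj(s,circ(552.3,-343.3,z+3,D)).round().astype(int)],True,(255,0,0),1)
cv2.imwrite("pics/w3.png",c[:,:,::-1])
E
```

```text
time: 8.78
tool_pos: [551.7, -343.4, 142.2]
tcp_rot: [179.9, -0.1, 22.5]
ft_force: [-1.0, 0.4, 0.0]
finger_gap: 85.6
grip_force: 0.0
shift [ 29.57 -37.19  -0.31] turn [ 0.001 -0.001  0.   ] tcp [ 551.7 -343.4  142.2] rot [ 1.7992e+02 -5.0000e-02  2.2510e+01] gap 85.6 F [-1.   0.4  0. ] t 8.8
```

View pics/w3.png

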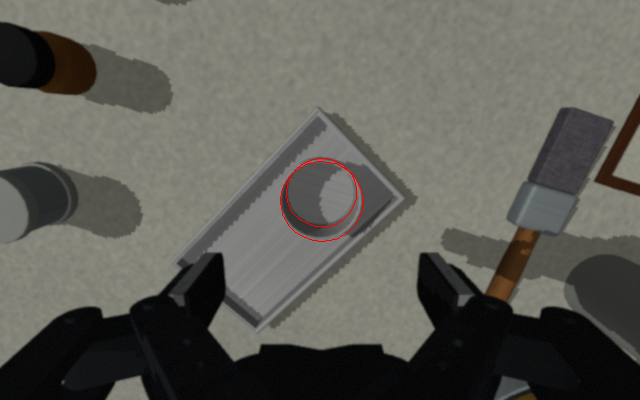

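The dish stands flat in the tray at the predicted spot (rim centre about (322,200)). Next is the tall ring.

```bash
python3 -m handwheel '{"series":[[[1.5,-1.9,0,0,0,0,1],[4.5,-5.6,0,0,0,0,1],[8.2,-10.3,0,0,0,0,1],[12,-15,0,0,0,0,1],[15.8,-19.8,0,0,0,0,1],[19.5,-24.5,0,0,0,0,1],[23.2,-29.2,0,0,0,0,1],[26.5,-33.3,0,0,0,0,1],[28.8,-36.2,0,0,0,0,1],[29.6,-37.2,0,0,0,0,1],[29.6,-37.2,0,0,0,0,1],[29.6,-37.2,0,0,0,0,1]]]}'; python3 - <<'E'
from h import *
d(682.6,113.4,29)
s=eyes.snapshot("wrist"); c=s["img"].copy()
for k,x,y in (("tall",682.6,113.4),("head",457.2,126.6),("tin",690.2,3)):
  for z,D in SH[k]:
    cv2.polylines(c,[proj(s,circ(x,y,z,D)).round().astype(int)],True,(255,0,0),1)
cv2.imwrite("pics/w4.png",c[:,:,::-1])
E
```

```text
time: 10.32
tool_pos: [681.9, 112.7, 140.7]
tcp_rot: [180.0, 0.1, 22.4]
ft_force: [0.3, -0.9, -0.3]
finger_gap: 85.4
grip_force: 0.0
shift [ 0.1  -0.04 11.17] turn [ 0.     0.001 -0.001] tcp [681.9 112.7 140.7] rot [1.800e+02 7.000e-02 2.245e+01] gap 85.4 F [ 0.3 -0.9 -0.3] t 10.3
```

View pics/w4.png

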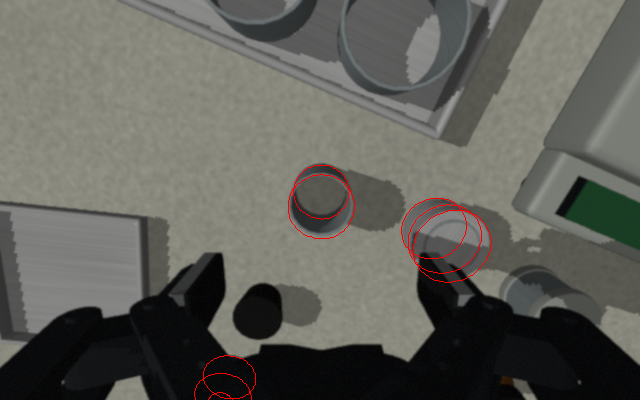

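The overlays sit on the ring (about (321,205)) and the tin, so I'm descending on the ring.

```bash
python3 -m handwheel '{"series":[[[0.1,0,2,0,0,0,1],[0.1,0,6,0,0,0,1],[0.1,0,9,0,0,0,1],[0.1,0,10.7,0,0,0,1],[0.1,0,11.1,0,0,0,1],[0.1,0,11.2,0,0,0,1],[0.1,0,11.2,0,0,0,1]]]}' 40; python3 -c "
from h import *
d(682.6,113.4,29)"
```

```text
time: 11.25
tool_pos: [684.5, 114.3, 31.0]
tcp_rot: [180.0, -0.1, 22.5]
ft_force: [0.0, -0.3, 0.3]
finger_gap: 85.5
grip_force: 0.0
shift [-0.21  0.01  0.2 ] turn [ 0.001 -0.003  0.   ] tcp [684.5 114.3  31. ] rot [ 1.7996e+02 -1.4000e-01  2.2500e+01] gap 85.5 F [ 0.  -0.3  0.3] t 11.2
```

```bash
python3 -m handwheel '{"series":[[[-0.1,0,0.1,0,0,0,1],[-0.1,0,0.1,0,0,0,0.8],[-0.1,0,0.1,0,0,0,0.65],[-0.1,0,0.1,0,0,0,0.5],[-0.1,0,0.1,0,0,0,0.3],[-0.1,0,0.1,0,0,0,0.3],[-0.1,0,0.1,0,0,0,0.3],[-0.1,0,0.1,0,0,0,0.3]]]}' 40; python3 -c "
from h import *
d(682.6,113.4,29)"
python3 -m handwheel '{"series":[[[0,0,-1,0,0,0,0.3],[0,0,-4,0,0,0,0.3],[0,0,-8,0,0,0,0.3],[0,0,-11,0,0,0,0.3],[0,0,-12,0,0,0,0.3],[0,0,-12,0,0,0,0.3]]]}'; python3 -c "
from h import *
d(552.2,-343.3,149)"
```

```text
time: 12.25
tool_pos: [682.8, 114.0, 28.8]
tcp_rot: [180.0, -0.0, 22.5]
ft_force: [0.1, 0.4, 5.1]
finger_gap: 48.4
grip_force: 41.9
shift [-0.04  0.04 -0.02] turn [ 0.    -0.001  0.   ] tcp [682.8 114.   28.8] rot [ 1.7999e+02 -5.0000e-02  2.2510e+01] gap 48.4 F [0.1 0.4 5.1] t 12.2
time: 13.0
tool_pos: [682.5, 113.9, 148.3]
tcp_rot: [180.0, -0.0, 22.5]
ft_force: [-0.3, -0.1, -2.1]
finger_gap: 48.2
grip_force: 41.6
shift [-29.53  37.25  -0.08] turn [ 0. -0.  0.] tcp [682.5 113.9 148.3] rot [ 1.800e+02 -2.000e-02  2.251e+01] gap 48.2 F [-0.3 -0.1 -2.1] t 13.0
```

```bash
python3 -m handwheel '{"series":[[[-1.5,1.9,0,0,0,0,0.3],[-4.5,5.6,0,0,0,0,0.3],[-8.2,10.3,0,0,0,0,0.3],[-12,15,0,0,0,0,0.3],[-15.8,19.8,0,0,0,0,0.3],[-19.5,24.5,0,0,0,0,0.3],[-23.2,29.2,0,0,0,0,0.3],[-26.5,33.3,0,0,0,0,0.3],[-28.8,36.2,0,0,0,0,0.3],[-29.5,37.2,0,0,0,0,0.3],[-29.5,37.2,0,0,0,0,0.3],[-29.5,37.2,0,0,0,0,0.3]]]}'; python3 - <<'E'
from h import *
d(552.2,-343.3,50)
s=eyes.snapshot("wrist"); c=s["img"].copy(); p=status.sense()["tool_pos"]
for z,D in SH["dish"]:
    cv2.polylines(c,[proj(s,circ(552.3,-343.3,z+3,D)).round().astype(int)],True,(255,0,0),1)
for z,D in SH["tall"]:
    cv2.polylines(c,[proj(s,circ(p[0],p[1],z+p[2]-28.8,D)).round().astype(int)],True,(0,255,0),1)
cv2.imwrite("pics/w5.png",cv2.resize(c[50:400,160:480,::-1],None,fx=1.7,fy=1.7))
E
```

```text
time: 14.5
tool_pos: [552.3, -341.4, 147.6]
tcp_rot: [-179.9, 0.0, 22.6]
ft_force: [1.2, 0.8, -1.4]
finger_gap: 48.0
grip_force: 41.7
shift [-0.08  0.19  9.76] turn [-0.001  0.     0.001] tcp [ 552.3 -341.4  147.6] rot [-1.7992e+02  2.0000e-02  2.2560e+01] gap 48.0 F [ 1.2  0.8 -1.4] t 14.5
```

View pics/w5.png

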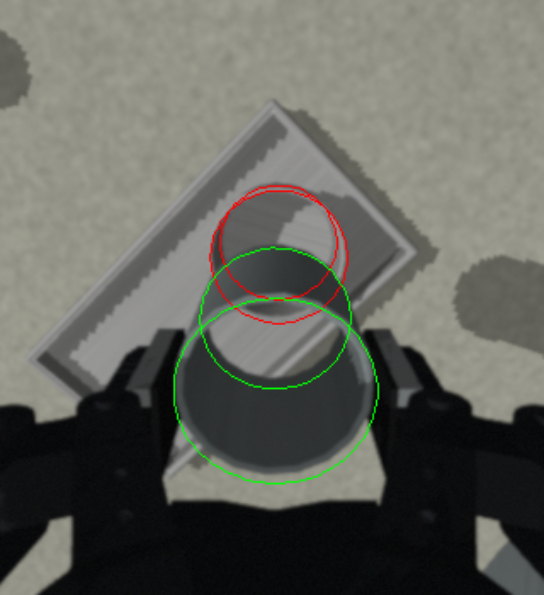

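The ring (top rim about y 293–472 in the crop) appears a few pixels off the green prediction. I'll check it with intensity profiles.

```bash
python3 - <<'E'
from h import *
d(552.2,-343.3,50)
s=eyes.snapshot("wrist"); g=cv2.cvtColor(s["img"],cv2.COLOR_RGB2GRAY); p=status.sense()["tool_pos"]
print("col323 rows185-240",list(g[185:240,323])); print("rows 310-350",list(g[310:350,323]))
print("row275 cols 255-285",list(g[275,255:285])); print("cols 362-392",list(g[275,362:392]))
for dx in (0,2,4):
  for dz in (0,-3,-6):
    o=dx*np.array([.924,.383]); z=p[2]-28.8+dz
    f=lambda h,D:(lambda q:[q[:,0].min().round(1),q[:,0].max().round(1),q[:,1].min().round(1),q[:,1].max().round(1)])(proj(s,circ(*(p[:2]+o),z+h,D)))
    print(dx,dz,"topO",*f(50,50),"topI",*f(50,45),"botI",*f(0,45))
E
```

```text
shift [-0.11  0.18  9.79] turn [-0.001  0.     0.001] tcp [ 552.5 -341.3  147.9] rot [-1.7995e+02  1.0000e-02  2.2590e+01] gap 48.5 F [ 0.2 -0.8 -2.9] t 14.6
col323 rows185-240 [np.uint8(95), np.uint8(93), np.uint8(96), np.uint8(102), np.uint8(107), np.uint8(110), np.uint8(122), np.uint8(124), np.uint8(108), np.uint8(79), np.uint8(63), np.uint8(59), np.uint8(60), np.uint8(60), np.uint8(60), np.uint8(58), np.uint8(58), np.uint8(58), np.uint8(59), np.uint8(57), np.uint8(57), np.uint8(57), np.uint8(57), np.uint8(58), np.uint8(55), np.uint8(56), np.uint8(56), np.uint8(57), np.uint8(56), np.uint8(57), np.uint8(57), np.uint8(57), np.uint8(57), np.uint8(56), np.uint8(56), np.uint8(56), np.uint8(65), np.uint8(90), np.uint8(109), np.uint8(116), np.uint8(118), np.uint8(112), np.uint8(98), np.uint8(83), np.uint8(80), np.uint8(81), np.uint8(80), np.uint8(81), np.uint8(81), np.uint8(85), np.uint8(97), np.uint8(117), np.uint8(135), np.uint8(140), np.uint8(142)]
rows 310-350 [np.uint8(50), np.uint8(50), np.uint8(51), np.uint8(50), np.uint8(50), np.uint8(50), np.uint8(50), np.uint8(50), np.uint8(50)
[... 1448 characters left out ...]
 topI 269.0 374.8 229.1 324.8 botI 282.7 360.8 198.8 272.2
0 -6 topO 264.3 379.4 221.0 325.4 topI 270.1 373.7 226.7 320.6 botI 283.3 360.2 197.5 269.9
2 0 topO 261.6 382.2 220.9 330.1 topI 267.7 376.1 226.9 325.1 botI 281.9 361.5 196.6 271.5
2 -3 topO 262.9 380.9 218.6 325.7 topI 268.8 375.0 224.4 320.8 botI 282.6 360.9 195.3 269.1
2 -6 topO 264.1 379.6 216.3 321.6 topI 269.9 373.9 222.1 316.8 botI 283.2 360.3 194.1 266.8
4 0 topO 261.4 382.4 216.1 326.1 topI 267.5 376.4 222.1 321.1 botI 281.8 361.7 193.1 268.3
4 -3 topO 262.7 381.1 213.8 321.8 topI 268.6 375.2 219.7 316.9 botI 282.5 361.0 191.8 266.0
4 -6 topO 263.9 379.9 211.7 317.7 topI 269.7 374.1 217.5 312.9 botI 283.1 360.4 190.6 263.8
```

Best fit: the ring sits 2 mm toward tool +x and is at most 1 mm low. The TCP target is therefore (550.4, -344.1).

```bash
python3 -m handwheel '{"series":[[[-0.1,0.1,2,0,0,0,0.3],[-0.2,0.1,5,0,0,0,0.3],[-0.3,0.1,7.5,0,0,0,0.3],[-0.3,0.1,8.5,0,0,0,0.3],[-0.3,0.1,8.8,0,0,0,0.3],[-0.3,0.1,8.8,0,0,0,0.3],[-0.3,0.1,8.8,0,0,0,0.3],[-0.3,0.1,8.8,0,0,0,0.3]]]}'; python3 -c "
from h import *
d(550.4,-344.1,36)"
```

```text
time: 15.6
tool_pos: [550.4, -345.2, 61.3]
tcp_rot: [179.9, -0.0, 22.5]
ft_force: [-0.3, -0.2, -0.9]
finger_gap: 48.2
grip_force: 41.7
shift [ 0.04 -0.1   2.53] turn [ 0.001 -0.001  0.   ] tcp [ 550.4 -345.2   61.3] rot [ 1.7992e+02 -5.0000e-02  2.2510e+01] gap 48.2 F [-0.3 -0.2 -0.9] t 15.6
```

```bash
python3 -m handwheel '{"series":[[[0,-0.1,0.3,0,0,0,0.3],[0,-0.1,0.8,0,0,0,0.3],[0,-0.1,1.4,0,0,0,0.3],[0,-0.1,1.8,0,0,0,0.3],[0,-0.1,2.1,0,0,0,0.3],[0,-0.1,2.3,0,0,0,0.3],[0,-0.1,2.4,0,0,0,0.3],[0,-0.1,2.4,0,0,0,0.3],[0,-0.1,2.4,0,0,0,0.3]]]}'; python3 -c "
from h import *
d(550.4,-344.1,35)"
```

```text
time: 16.73
tool_pos: [549.6, -344.0, 36.5]
tcp_rot: [180.0, -0.0, 22.5]
ft_force: [-0.2, -0.3, -1.4]
finger_gap: 48.3
grip_force: 41.7
shift [0.07 0.04 0.15] turn [ 0. -0.  0.] tcp [ 549.6 -344.    36.5] rot [ 1.7998e+02 -1.0000e-02  2.2500e+01] gap 48.3 F [-0.2 -0.3 -1.4] t 16.7
```

```bash
python3 -m handwheel '{"series":[[[0.1,0,0,0,0,0,0.3],[0.1,0,0.1,0,0,0,0.3],[0.1,0,0.1,0,0,0,0.3],[0.1,0,0.1,0,0,0,0.3]]]}'; python3 -c "
from h import *
d(550.4,-344.1,35)"
```

```text
time: 17.23
tool_pos: [550.4, -343.4, 35.2]
tcp_rot: [-180.0, 0.0, 22.5]
ft_force: [0.6, 0.4, -1.2]
finger_gap: 48.6
grip_force: 41.7
shift [-0.02  0.06  0.02] turn [-0.  0.  0.] tcp [ 550.4 -343.4   35.2] rot [-180.     0.    22.5] gap 48.6 F [ 0.6  0.4 -1.2] t 17.2
```

```bash
python3 -m handwheel '{"series":[[[0,0,0.05,0,0,0,0.3],[0,0,0.1,0,0,0,0.3],[0,0,0.1,0,0,0,0.3]]]}'
```

```text
time: 17.6
tool_pos: [550.5, -343.5, 34.8]
tcp_rot: [180.0, -0.0, 22.5]
ft_force: [-2.0, 3.2, 5.8]
finger_gap: 48.5
grip_force: 42.2
```

```bash
python3 -m handwheel '{"series":[[[0,0,0,0,0,0,0.62],[0,0,0,0,0,0,0.66],[0,0,0,0,0,0,0.7],[0,0,0,0,0,0,0.7],[0,0,-0.5,0,0,0,0.7],[0,0,-2,0,0,0,0.7],[0,0,-5,0,0,0,0.7],[0,0,-9,0,0,0,0.7],[0,0,-11,0,0,0,0.7],[0,0,-11.5,0,0,0,0.7],[0,0,-11.5,0,0,0,0.7]]]}'; python3 - <<'E'
from h import *
d(457,126.6,146)
s=eyes.snapshot("wrist"); c=s["img"].copy()
for k,z0 in (("dish",3),("tall",6)):
  for z,D in SH[k]:
    cv2.polylines(c,[proj(s,circ(552.3,-343.3,z+z0,D)).round().astype(int)],True,(255,0,0),1)
im=np.hstack([s["img"][90:290,200:420],c[90:290,200:420]])
cv2.imwrite("pics/w6.png",cv2.resize(im[:,:,::-1],None,fx=1.8,fy=1.8))
E
```

```text
time: 18.98
tool_pos: [550.1, -343.2, 148.5]
tcp_rot: [-180.0, 0.0, 22.5]
ft_force: [-0.1, 0.9, -0.6]
finger_gap: 59.6
grip_force: 0.0
shift [  9.38 -46.97   0.28] turn [-0.001  0.     0.   ] tcp [ 550.1 -343.2  148.5] rot [-1.7995e+02  3.0000e-02  2.2510e+01] gap 59.6 F [-0.1  0.9 -0.6] t 19.0
```

View pics/w6.png

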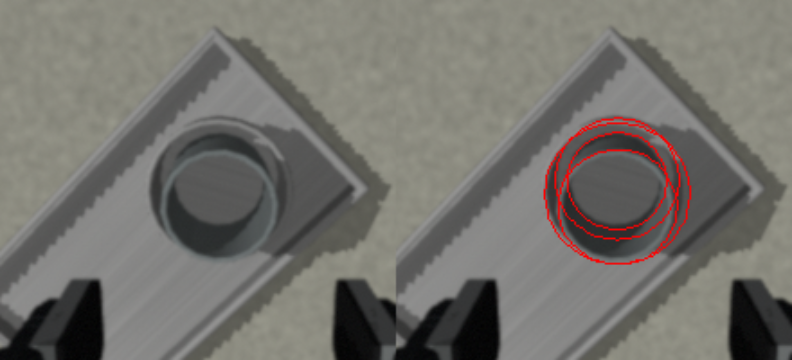

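The ring stands upright inside the dish (crop (220,205)), matching the prediction. Now the driving head.

```bash
python3 -m handwheel '{"series":[[[0.4,-1.9,0,0,0,0,0.7],[1.2,-6,0,0,0,0,0.7],[2.3,-11.5,0,0,0,0,0.7],[3.5,-17.5,0,0,0,0,0.7],[4.7,-23.5,0,0,0,0,0.7],[5.9,-29.5,0,0,0,0,0.7],[7.1,-35.5,0,0,0,0,0.7],[8.1,-40.5,0,0,0,0,0.7],[8.9,-44.5,0,0,0,0,0.7],[9.3,-46.5,0,0,0,0,0.7],[9.4,-47,0.3,0,0,0,0.7],[9.4,-47,0.3,0,0,0,0.7]]]}'
python3 -m handwheel '{"series":[[[0,0,2,0,0,0,0.7],[0,0,4,0,0,0,0.7],[0,0,4.5,0,0,0,0.7],[0,0,4.5,0,0,0,0.7]]]}'
python3 -c "
from h import *
d(457,126.6,35)"
```

```text
time: 20.52
tool_pos: [456.6, 126.3, 144.9]
tcp_rot: [-180.0, 0.1, 22.5]
ft_force: [0.1, -0.1, 0.1]
finger_gap: 59.5
grip_force: 0.0
time: 21.02
tool_pos: [457.3, 126.0, 101.2]
tcp_rot: [-180.0, 0.0, 22.4]
ft_force: [-0.6, 0.6, 0.4]
finger_gap: 59.7
grip_force: 0.0
shift [-0.   -0.07  6.62] turn [-0.     0.001 -0.001] tcp [457.3 126.  101.2] rot [-1.800e+02  4.000e-02  2.245e+01] gap 59.7 F [-0.6  0.6  0.4] t 21.0
```

```bash
python3 -m handwheel '{"series":[[[0,0,2,0,0,0,0.7],[0,0,4.5,0,0,0,0.7],[0,0,6,0,0,0,0.7],[0,0,6.6,0,0,0,0.7],[0,0,6.6,0,0,0,0.7],[0,0,6.6,0,0,0,0.7],[0,0,6.6,0,0,0,0.5],[0,0,6.6,0,0,0,0.3],[0,0,6.6,0,0,0,0.1],[0,0,6.6,0,0,0,0.1],[0,0,6.6,0,0,0,0.1],[0,0,6.6,0,0,0,0.1]]]}' 70; python3 -c "
from h import *
d(457,126.6,35)"
```

```text
time: 22.52
tool_pos: [457.8, 126.6, 35.9]
tcp_rot: [180.0, -0.0, 22.5]
ft_force: [-1.9, -1.7, 5.5]
finger_gap: 22.0
grip_force: 68.3
shift [-0.07 -0.03  0.09] turn [ 0.    -0.001  0.   ] tcp [457.8 126.6  35.9] rot [ 1.7997e+02 -4.0000e-02  2.2510e+01] gap 22.0 F [-1.9 -1.7  5.5] t 22.5
```

```bash
python3 -m handwheel '{"series":[[[0,0,-1,0,0,0,0.1],[0,0,-4,0,0,0,0.1],[0,0,-8,0,0,0,0.1],[0,0,-11,0,0,0,0.1],[0,0,-12,0,0,0,0.1],[0,0,-12,0,0,0,0.1]]]}'; python3 -c "
from h import *
d(467,-308.8,155)"
```

```text
time: 23.28
tool_pos: [457.3, 126.8, 155.1]
tcp_rot: [-180.0, -0.0, 22.5]
ft_force: [-0.4, 0.7, -4.3]
finger_gap: 22.4
grip_force: 69.3
shift [-15.77  40.61   0.  ] turn [-0. -0.  0.] tcp [457.3 126.8 155.1] rot [-1.800e+02 -1.000e-02  2.251e+01] gap 22.4 F [-0.4  0.7 -4.3] t 23.3
```

```bash
python3 -m handwheel '{"series":[[[-0.6,1.5,0,0,0,0,0.1],[-1.7,4.5,0,0,0,0,0.1],[-3.7,9.5,0,0,0,0,0.1],[-5.8,15,0,0,0,0,0.1],[-8,20.6,0,0,0,0,0.1],[-10.1,26,0,0,0,0,0.1],[-12.1,31.2,0,0,0,0,0.1],[-13.8,35.5,0,0,0,0,0.1],[-15,38.7,0,0,0,0,0.1],[-15.6,40.2,0,0,0,0,0.1],[-15.8,40.6,0,0,0,0,0.1],[-15.8,40.6,0,0,0,0,0.1]]]}'
python3 -m handwheel '{"series":[[[0,0,2,0,0,0,0.1],[0,0,5,0,0,0,0.1],[0,0,8,0,0,0,0.1],[0,0,9,0,0,0,0.1],[0,0,9,0,0,0,0.1],[0,0,9,0,0,0,0.1]]]}'
python3 -c "
from h import *
d(467,-308.8,39)"
```

```text
time: 24.78
tool_pos: [466.5, -308.0, 154.6]
tcp_rot: [-179.9, 0.0, 22.5]
ft_force: [0.2, 0.3, -4.0]
finger_gap: 21.9
grip_force: 69.4
time: 25.52
tool_pos: [467.7, -309.3, 66.7]
tcp_rot: [179.9, -0.1, 22.5]
ft_force: [-0.2, 0.3, -4.1]
finger_gap: 22.0
grip_force: 69.5
shift [-0.05 -0.08  2.77] turn [ 0.002 -0.001  0.   ] tcp [ 467.7 -309.3   66.7] rot [ 1.7989e+02 -6.0000e-02  2.2520e+01] gap 22.0 F [-0.2  0.3 -4.1] t 25.5
```

```bash
python3 -m handwheel '{"series":[[[0,0,0.5,0,0,0,0.1],[0,0,1.2,0,0,0,0.1],[0,0,1.8,0,0,0,0.1],[0,0,2.2,0,0,0,0.1],[0,0,2.4,0,0,0,0.1],[0,0,2.5,0,0,0,0.1],[0,0,2.5,0,0,0,0.1],[0,0,2.5,0,0,0,0.1]]]}'
python3 -m handwheel '{"series":[[[0,0,0.1,0,0,0,0.1],[0,0,0.15,0,0,0,0.1],[0,0,0.15,0,0,0,0.1]]]}'
```

```text
time: 26.52
tool_pos: [466.9, -309.0, 40.5]
tcp_rot: [180.0, -0.0, 22.5]
ft_force: [0.0, 0.9, -3.8]
finger_gap: 21.9
grip_force: 69.5
time: 26.9
tool_pos: [466.9, -308.9, 39.0]
tcp_rot: [180.0, -0.0, 22.5]
ft_force: [-0.5, 0.7, -1.7]
finger_gap: 21.6
grip_force: 70.0
```

```bash
python3 -m handwheel '{"series":[[[0,0,0.05,0,0,0,0.1],[0,0,0.1,0,0,0,0.1],[0,0,0.1,0,0,0,0.1]]]}'
```

```text
time: 27.28
tool_pos: [466.9, -309.1, 38.9]
tcp_rot: [180.0, -0.0, 22.5]
ft_force: [-4.5, 3.1, 7.1]
finger_gap: 22.1
grip_force: 71.0
```

```bash
python3 -m handwheel '{"series":[[[0,0,0,0,0,0,0.35],[0,0,0,0,0,0,0.42],[0,0,0,0,0,0,0.5],[0,0,0,0,0,0,0.5],[0,0,-0.5,0,0,0,0.5],[0,0,-2,0,0,0,0.5],[0,0,-5,0,0,0,0.5],[0,0,-9,0,0,0,1],[0,0,-11,0,0,0,1],[0,0,-11.5,0,0,0,1],[0,0,-11.5,0,0,0,1]]]}'; python3 - <<'E'
from h import *
d(690.2,3,146)
s=eyes.snapshot("wrist")
cv2.imwrite("pics/w7.png",s["img"][:,:,::-1])
E
```

```text
time: 28.65
tool_pos: [466.5, -308.6, 152.1]
tcp_rot: [-180.0, 0.0, 22.5]
ft_force: [0.8, 0.4, -1.3]
finger_gap: 85.4
grip_force: 0.0
shift [ 32.6  -20.22   0.61] turn [-0.001  0.     0.   ] tcp [ 466.5 -308.6  152.1] rot [-1.7996e+02  2.0000e-02  2.2500e+01] gap 85.4 F [ 0.8  0.4 -1.3] t 28.6
```

View pics/w7.png

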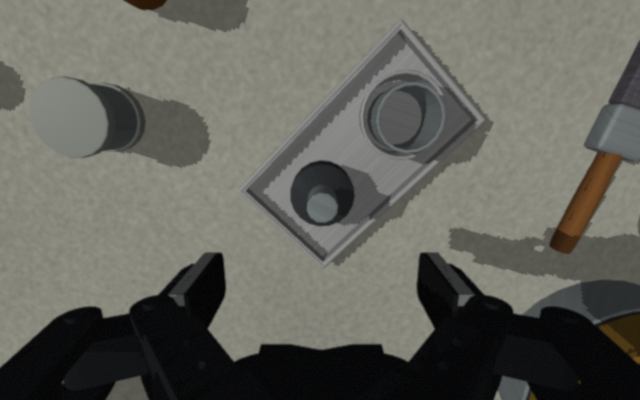

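The head (322,195) stands upright in the tray beside the dish with its ring (403,115). Now the tin.

```bash
python3 -m handwheel '{"series":[[[1.6,-1,0,0,0,0,1],[5,-3.1,0,0,0,0,1],[9.5,-5.9,0,0,0,0,1],[14.2,-8.8,0,0,0,0,1],[18.9,-11.7,0,0,0,0,1],[23.5,-14.6,0,0,0,0,1],[27.7,-17.2,0,0,0,0,1],[30.8,-19.1,0,0,0,0,1],[32.2,-20,0,0,0,0,1],[32.6,-20.2,0.3,0,0,0,1],[32.6,-20.2,0.6,0,0,0,1],[32.6,-20.2,0.6,0,0,0,1]]]}'
python3 -m handwheel '{"series":[[[0,0,2,0,0,0,1],[0,0,6,0,0,0,1],[0,0,8.5,0,0,0,1],[0,0,9,0,0,0,1],[0,0,9,0,0,0,1],[0,0,9,0,0,0,1]]]}'
python3 -c "
from h import *
d(690.2,3,14)"
```

```text
time: 30.2
tool_pos: [689.9, 1.3, 146.2]
tcp_rot: [-180.0, 0.1, 22.4]
ft_force: [-0.0, 0.4, 0.8]
finger_gap: 85.3
grip_force: 0.0
time: 30.95
tool_pos: [691.8, 2.3, 58.6]
tcp_rot: [179.9, -0.1, 22.5]
ft_force: [-0.7, 0.4, 0.3]
finger_gap: 85.5
grip_force: 0.0
shift [-0.14 -0.13  4.46] turn [ 0.001 -0.002 -0.   ] tcp [691.8   2.3  58.6] rot [ 1.7993e+02 -1.4000e-01  2.2500e+01] gap 85.5 F [-0.7  0.4  0.3] t 30.9
```

```bash
python3 -m handwheel '{"series":[[[0,-0.1,2,0,0,0,1],[0,-0.1,3.5,0,0,0,1],[0,-0.1,4.3,0,0,0,1],[0,-0.1,4.4,0,0,0,1],[0,-0.1,4.4,0,0,0,1],[0,-0.1,4.4,0,0,0,0.8],[0,-0.1,4.4,0,0,0,0.65],[0,-0.1,4.4,0,0,0,0.5],[0,-0.1,4.4,0,0,0,0.5],[0,-0.1,4.4,0,0,0,0.5],[0,-0.1,4.4,0,0,0,0.5]]]}' 40; python3 -c "
from h import *
d(690.2,3,14)"
python3 -m handwheel '{"series":[[[0,0,-1,0,0,0,0.5],[0,0,-4,0,0,0,0.5],[0,0,-8,0,0,0,0.5],[0,0,-11,0,0,0,0.5],[0,0,-12,0,0,0,0.5],[0,0,-12,0,0,0,0.5]]]}'; python3 -c "
from h import *
a=np.radians(16.7);u=np.array([np.cos(a),np.sin(a)]);c=np.array([511.4,298.1])
T=c+29*u;L=c-33*u;print(T,L)
d(*T,135)"
```

```text
time: 32.33
tool_pos: [691.2, 3.4, 14.0]
tcp_rot: [180.0, -0.1, 22.5]
ft_force: [0.2, 0.7, 5.2]
finger_gap: 60.6
grip_force: 43.9
shift [-0.11  0.01 -0.  ] turn [ 0.001 -0.002  0.   ] tcp [691.2   3.4  14. ] rot [ 1.7995e+02 -1.0000e-01  2.2500e+01] gap 60.6 F [0.2 0.7 5.2] t 32.3
time: 33.08
tool_pos: [690.4, 3.5, 133.0]
tcp_rot: [180.0, -0.0, 22.5]
ft_force: [0.6, 0.1, -0.0]
finger_gap: 60.7
grip_force: 43.6
[539.17685235 306.43345508] [479.79185767 288.61710284]
shift [ -2.37 -33.78  -0.21] turn [ 0.    -0.001  0.   ] tcp [690.4   3.5 133. ] rot [ 1.7998e+02 -3.0000e-02  2.2510e+01] gap 60.7 F [ 0.6  0.1 -0. ] t 33.1
```

```bash
python3 -m handwheel '{"series":[[[-0.1,-1.5,0,0,0,0,0.5],[-0.3,-4.5,0,0,0,0,0.5],[-0.6,-9,0,0,0,0,0.5],[-1,-14,0,0,0,0,0.5],[-1.3,-19,0,0,0,0,0.5],[-1.7,-24,0,0,0,0,0.5],[-2,-28.5,0,0,0,0,0.5],[-2.2,-31.8,0,0,0,0,0.5],[-2.4,-33.4,0,0,0,0,0.5],[-2.4,-33.8,0,0,0,0,0.5],[-2.4,-33.8,0,0,0,0,0.5]]]}'
python3 - <<'E'
from h import *
d(539.2,306.4,18)
s=eyes.snapshot("wrist"); c=s["img"].copy()
a=np.radians(16.7);R=np.array([[np.cos(a),-np.sin(a)],[np.sin(a),np.cos(a)]])
q=np.array([[1,1],[1,-1],[-1,-1],[-1,1]])*70@R.T+[511.4,298.1]
cv2.polylines(c,[proj(s,np.c_[q,np.full(4,16)]).round().astype(int)],True,(255,0,0),1)
cv2.imwrite("pics/w8.png",c[:,:,::-1])
E
```

```text
time: 34.45
tool_pos: [538.9, 305.9, 132.4]
tcp_rot: [180.0, 0.0, 22.5]
ft_force: [-0.1, -0.4, -1.0]
finger_gap: 60.4
grip_force: 43.7
shift [ 0.06 -0.04 11.44] turn [ 0.     0.001 -0.   ] tcp [538.9 305.9 132.4] rot [1.7998e+02 3.0000e-02 2.2490e+01] gap 60.4 F [-0.1 -0.4 -1. ] t 34.5
```

View pics/w8.png

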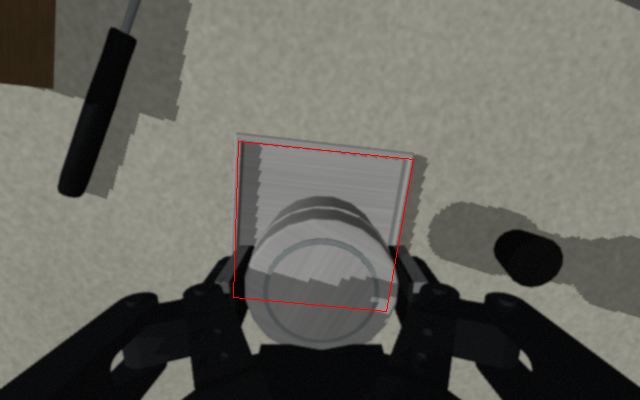

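The tray's near-x edges match. Its far edge (y about 133 against 141 predicted) lies about 4 mm farther out, which only adds margin for the tin. Lowering.

```bash
python3 -m handwheel '{"series":[[[0.1,0,3,0,0,0,0.5],[0.1,0,7,0,0,0,0.5],[0.1,0,9.5,0,0,0,0.5],[0.1,0,10.7,0,0,0,0.5],[0.1,0,11.1,0,0,0,0.5],[0.1,0,11.3,0,0,0,0.5],[0.1,0,11.3,0,0,0,0.5],[0.1,0,11.3,0,0,0,0.5],[0.1,0,11.3,0,0,0,0.5]]]}'; python3 -c "
from h import *
d(539.2,306.4,17)"
```

```text
time: 35.62
tool_pos: [539.9, 307.2, 20.4]
tcp_rot: [-180.0, -0.1, 22.5]
ft_force: [-1.3, -0.6, -0.9]
finger_gap: 60.3
grip_force: 43.7
shift [-0.1   0.04  0.34] turn [-0.    -0.001  0.   ] tcp [539.9 307.2  20.4] rot [-1.800e+02 -5.000e-02  2.251e+01] gap 60.3 F [-1.3 -0.6 -0.9] t 35.6
```

```bash
python3 -m handwheel '{"series":[[[0,0,0.1,0,0,0,0.5],[0,0,0.2,0,0,0,0.5],[0,0,0.25,0,0,0,0.5],[0,0,0.25,0,0,0,0.5]]]}'; python3 -m handwheel '{"series":[[[0,0,0.05,0,0,0,0.5],[0,0,0.1,0,0,0,0.5],[0,0,0.1,0,0,0,0.5]]]}'
```

```text
time: 36.12
tool_pos: [539.5, 306.9, 17.1]
tcp_rot: [180.0, 0.0, 22.5]
ft_force: [0.6, 0.4, -0.7]
finger_gap: 60.8
grip_force: 43.7
time: 36.5
tool_pos: [539.7, 307.0, 16.9]
tcp_rot: [180.0, 0.0, 22.5]
ft_force: [-3.8, -1.2, 4.8]
finger_gap: 60.3
grip_force: 44.3
```

```bash
python3 -m handwheel '{"series":[[[0,0,0,0,0,0,0.76],[0,0,0,0,0,0,0.8],[0,0,0,0,0,0,0.85],[0,0,0,0,0,0,0.85],[0,0,-0.5,0,0,0,0.85],[0,0,-2,0,0,0,0.85],[0,0,-5,0,0,0,0.85],[0,0,-9,0,0,0,0.75],[0,0,-12,0,0,0,0.75],[0,0,-13,0,0,0,0.75],[0,0,-13,0,0,0,0.75]]]}'; python3 - <<'E'
from h import *
d(441.9,9,146)
E
```

```text
time: 37.88
tool_pos: [540.1, 307.1, 147.2]
tcp_rot: [-180.0, -0.1, 22.5]
ft_force: [0.1, -0.3, -1.4]
finger_gap: 63.8
grip_force: 0.0
shift [-20.48  23.79   0.08] turn [-0.    -0.002  0.   ] tcp [540.1 307.1 147.2] rot [-1.7999e+02 -1.0000e-01  2.2510e+01] gap 63.8 F [ 0.1 -0.3 -1.4] t 37.9
```

```bash
python3 -m handwheel '{"series":[[[-1.2,1.4,0,0,0,0,0.75],[-3.5,4.1,0,0,0,0,0.75],[-6.8,7.9,0,0,0,0,0.75],[-10.3,12,0,0,0,0,0.75],[-13.7,15.9,0,0,0,0,0.75],[-16.8,19.5,0,0,0,0,0.75],[-19,22.1,0,0,0,0,0.75],[-20.2,23.5,0,0,0,0,0.75],[-20.5,23.8,0,0,0,0,0.75],[-20.5,23.8,0,0,0,0,0.75]]]}'
python3 -m handwheel '{"series":[[[0,0,3,0,0,0,0.75],[0,0,7,0,0,0,0.75],[0,0,9.5,0,0,0,0.75],[0,0,10,0,0,0,0.75],[0,0,10,0,0,0,0.75],[0,0,10,0,0,0,0.75]]]}'
python3 -c "
from h import *
d(441.9,9,5)"
```

```text
time: 39.12
tool_pos: [440.9, 8.9, 145.4]
tcp_rot: [-179.9, 0.1, 22.5]
ft_force: [-0.5, -0.4, -0.0]
finger_gap: 63.6
grip_force: 0.0
time: 39.88
tool_pos: [442.6, 8.7, 47.7]
tcp_rot: [179.9, -0.1, 22.5]
ft_force: [-0.0, -0.3, -0.1]
finger_gap: 64.3
grip_force: 0.0
shift [-0.06 -0.05  4.27] turn [ 0.001 -0.002  0.   ] tcp [442.6   8.7  47.7] rot [ 1.7994e+02 -1.2000e-01  2.2530e+01] gap 64.3 F [-0.  -0.3 -0.1] t 39.9
```

```bash
python3 -m handwheel '{"series":[[[0,0,2,0,0,0,0.75],[0,0,3.5,0,0,0,0.75],[0,0,4.1,0,0,0,0.75],[0,0,4.2,0,0,0,0.75],[0,0,4.2,0,0,0,0.75],[0,0,4.2,0,0,0,0.6],[0,0,4.2,0,0,0,0.5],[0,0,4.2,0,0,0,0.3],[0,0,4.2,0,0,0,0.3],[0,0,4.2,0,0,0,0.3],[0,0,4.2,0,0,0,0.3]]]}' 40; python3 -c "
from h import *
d(441.9,9,5)"
python3 -m handwheel '{"series":[[[0,0,-1,0,0,0,0.3],[0,0,-4,0,0,0,0.3],[0,0,-8,0,0,0,0.3],[0,0,-11,0,0,0,0.3],[0,0,-12,0,0,0,0.3],[0,0,-12,0,0,0,0.3]]]}'; python3 -c "
from h import *
d(480.5,288.8,125)"
```

```text
time: 41.25
tool_pos: [441.7, 8.5, 4.9]
tcp_rot: [180.0, -0.0, 22.5]
ft_force: [-2.0, 0.6, 6.6]
finger_gap: 37.9
grip_force: 39.9
shift [ 0.04 -0.03 -0.01] turn [ 0. -0.  0.] tcp [441.7   8.5   4.9] rot [ 1.7998e+02 -3.0000e-02  2.2510e+01] gap 37.9 F [-2.   0.6  6.6] t 41.2
time: 42.0
tool_pos: [441.6, 8.6, 124.5]
tcp_rot: [180.0, -0.1, 22.5]
ft_force: [0.2, -0.4, 0.0]
finger_gap: 38.0
grip_force: 40.4
shift [ 14.32 -24.4   -0.04] turn [ 0.    -0.001  0.   ] tcp [441.6   8.6 124.5] rot [ 1.7997e+02 -5.0000e-02  2.2500e+01] gap 38.0 F [ 0.2 -0.4  0. ] t 42.0
```

```bash
python3 -m handwheel '{"series":[[[0.8,-1.4,0,0,0,0,0.3],[2.5,-4.2,0,0,0,0,0.3],[4.8,-8.2,0,0,0,0,0.3],[7.2,-12.2,0,0,0,0,0.3],[9.6,-16.3,0,0,0,0,0.3],[11.8,-20,0,0,0,0,0.3],[13.3,-22.7,0,0,0,0,0.3],[14.1,-24,0,0,0,0,0.3],[14.3,-24.4,0,0,0,0,0.3],[14.3,-24.4,0,0,0,0,0.3],[14.3,-24.4,0,0,0,0,0.3]]]}'
python3 - <<'E'
from h import *
d(480.5,288.8,11)
s=eyes.snapshot("wrist"); c=s["img"].copy(); p=status.sense()["tool_pos"]
for z,D in SH["tin"]:
    cv2.polylines(c,[proj(s,circ(539.2,306.6,z+3,D)).round().astype(int)],True,(255,0,0),1)
for z,D in SH["low"]:
    cv2.polylines(c,[proj(s,circ(480.5,288.8,z+3,D)).round().astype(int)],True,(0,255,0),1)
cv2.imwrite("pics/w9.png",c[:,:,::-1])
E
```

```text
time: 43.38
tool_pos: [480.1, 287.8, 124.2]
tcp_rot: [180.0, 0.0, 22.4]
ft_force: [0.0, 0.3, -0.8]
finger_gap: 38.1
grip_force: 40.4
shift [ 0.08 -0.08 11.32] turn [ 0.     0.    -0.001] tcp [480.1 287.8 124.2] rot [1.7999e+02 2.0000e-02 2.2440e+01] gap 38.1 F [ 0.   0.3 -0.8] t 43.4
```

View pics/w9.png

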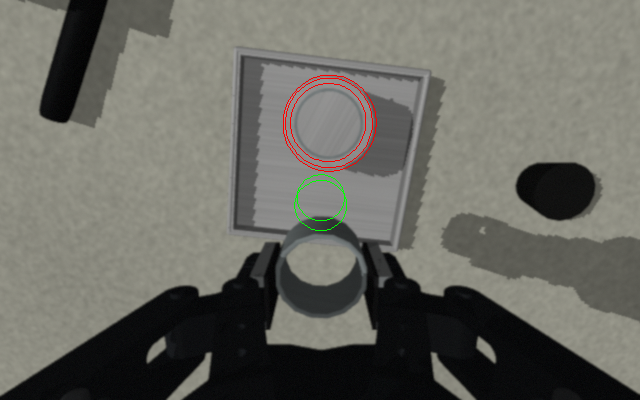

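The tin stands flat, centred at (330,123). The low ring's spot at (321,203) is clear of the tin and the wall, so I'm lowering it there.

```bash
python3 -m handwheel '{"series":[[[0.1,-0.1,3,0,0,0,0.3],[0.1,-0.1,7,0,0,0,0.3],[0.1,-0.1,9.5,0,0,0,0.3],[0.1,-0.1,10.7,0,0,0,0.3],[0.1,-0.1,11.1,0,0,0,0.3],[0.1,-0.1,11.3,0,0,0,0.3],[0.1,-0.1,11.3,0,0,0,0.3],[0.1,-0.1,11.3,0,0,0,0.3],[0.1,-0.1,11.3,0,0,0,0.3]]]}'; python3 -m handwheel '{"series":[[[0,0,0.05,0,0,0,0.3],[0,0,0.1,0,0,0,0.3],[0,0,0.1,0,0,0,0.3]]]}'; python3 -c "
from h import *
d(480.5,288.8,8)"
```

```text
time: 44.55
tool_pos: [480.9, 290.2, 11.7]
tcp_rot: [-180.0, -0.0, 22.5]
ft_force: [0.4, 0.2, -1.0]
finger_gap: 38.0
grip_force: 40.4
time: 44.92
tool_pos: [480.5, 290.0, 10.2]
tcp_rot: [180.0, 0.0, 22.5]
ft_force: [-0.4, 0.3, -0.0]
finger_gap: 38.3
grip_force: 40.4
shift [-0.05  0.11  0.22] turn [0. 0. 0.] tcp [480.5 290.   10.2] rot [1.800e+02 1.000e-02 2.251e+01] gap 38.3 F [-0.4  0.3 -0. ] t 44.9
```

```bash
python3 -m handwheel '{"series":[[[0,0,0.1,0,0,0,0.3],[0,0,0.15,0,0,0,0.3],[0,0,0.15,0,0,0,0.3]]]}'; python3 -m handwheel '{"series":[[[0,0,0.05,0,0,0,0.3],[0,0,0.1,0,0,0,0.3],[0,0,0.1,0,0,0,0.3]]]}'
```

```text
time: 45.3
tool_pos: [480.5, 290.0, 8.7]
tcp_rot: [-180.0, 0.0, 22.5]
ft_force: [-0.7, 0.5, -1.2]
finger_gap: 38.1
grip_force: 40.4
time: 45.68
tool_pos: [480.6, 290.1, 8.0]
tcp_rot: [180.0, -0.0, 22.5]
ft_force: [-0.9, -1.2, 1.9]
finger_gap: 38.3
grip_force: 40.7
```

Contact; releasing and retreating.

```bash
python3 -m handwheel '{"series":[[[0,0,0.02,0,0,0,0.5],[0,0,0,0,0,0,0.55],[0,0,0,0,0,0,0.6],[0,0,0,0,0,0,0.6],[0,0,-0.5,0,0,0,0.6],[0,0,-2,0,0,0,0.6],[0,0,-5,0,0,0,0.6],[0,0,-9,0,0,0,0.6],[0,0,-13,0,0,0,0.6],[0,0,-16,0,0,0,0.6],[-5,0,-16,0,0,0,0.6],[-5,0,-16,0,0,0,0.6]]]}'; python3 - <<'E'
from h import *
s=eyes.snapshot("wrist"); t=eyes.snapshot("top"); k=cv2.resize
a=s["img"]; b=t["img"][130:290,145:520]
v=np.vstack([cv2.resize(a,(480,300)),cv2.resize(b,(480,205))]); v=cv2.resize(v,(558,590))
cv2.imwrite("pics/w10.png",v[:,:,::-1]); d(480,290,150)
E
```

```text
time: 47.18
tool_pos: [431.5, 269.8, 167.7]
tcp_rot: [180.0, 0.1, 22.5]
ft_force: [0.6, 0.4, 0.3]
finger_gap: 51.4
grip_force: 0.0
shift [ 4.92 -0.01  1.9 ] turn [-0.    -0.002  0.   ] tcp [434.6 271.  168.9] rot [-1.7999e+02 -1.1000e-01  2.2520e+01] gap 51.7 F [ 0.4 -0.2  1. ] t 47.3
```

View pics/w10.png

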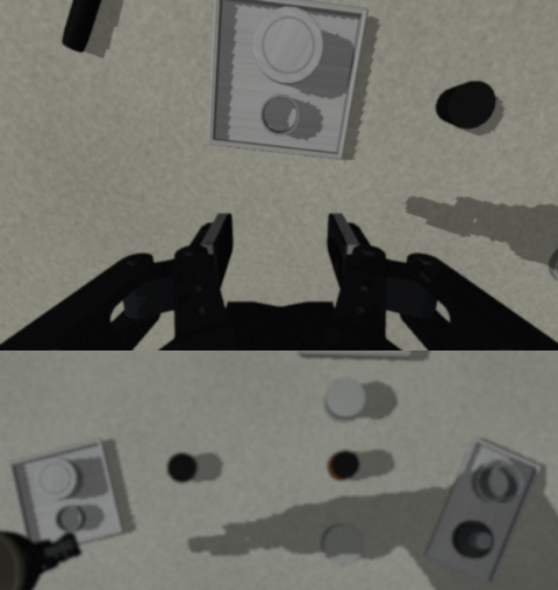

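The tin (288,45) and low ring (281,115) stand side by side in the square tray. The oblong tray holds the dish with its ring and the head, and both cores are where they were. Handing in.

```bash
python3 -c "
from bench import r
print(r.hand_in())"
```

```text
the job is handed in; nothing more can be done
None
```

Both kits are made up and handed in at about 47 s of the 134 s allowed: the oblong tray holds the dish with the tall ring in it and the driving head, the square tray holds the tin and the low ring, and both cores were left untouched.

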